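Fit the drilling-jig cover over its locating pin and press it home

TASK

Somebody left the yellow spirit level lying across the drilling jig: lift it off and lay it in the blue tool tray. Then take the jig cover by its black grip, slide it over the jig's hidden locating pin, square with the jig base, until it drops on, and press it down against the spring until it lies flush on both steel rails. Finish still holding the cover pressed home; leave the other things on the bench where they are.

Things in the scene. Friction and masses are not known exactly. Their poses are not given: they have to be found in the camera images.
- jig: Drilling jig, fixed: dark steel base 190 (x) x 100 (y) x 22 mm; along both long edges a steel rest rail 22 mm wide (centred at y = +/-39 mm), top 30 mm above the bench; between them two copper-coloured blanks 46 x 50 mm at x = +/-52 mm, tops at 28 mm. In the middle a brass locating pin in a red sprung collar. Origin: centre of the underside, on the bench; x along the rails, z up.
- pin_tip (a point): Tip of the brass locating pin, on the jig's vertical axis through its origin, 45 mm above the bench (15 mm above the rail tops). The pin is 14 mm in diameter; its last 4 mm taper to 6 mm across at the tip. Axes as the jig's.
- rest (a point): Point on the pin's axis at the height of the rail tops, 30 mm above the bench. The cover is flush when its underside is at this height. Axes as the jig's.
- collar (a joint): Travel of the red sprung collar round the pin, 33 mm across: 0 = up, top 6 mm above the rail tops (9 mm below the pin tip); 0.006 m = down, level with the rails. The spring takes 7 N to start and 13 N fully down: the cover's weight alone does not lower it, about 10 N more brings the cover flush, then the rails stop it. Springs back when released.
- cover: Jig cover: aluminium plate 150 (x) x 84 (y) x 16 mm, four brass bushes in its top, 0.34 to 0.5 kg, with a black grip block on its middle, 70 mm long (x), 24 mm thick (y), from 16 to 54 mm above the underside. Starts lying on the bench, grip up. Origin: centre of the underside; x along plate and grip, z up. Fits either way round (half turn).
- cover_hole (a point): Mouth of the hole in the cover's underside, at the cover's origin, under the grip and so out of sight: 16 mm in diameter, 16 mm deep, closed above by the grip. Axes as the cover's.
- level: Yellow spirit level, a box 160 (x) x 22 (y) x 48 (z) mm, 0.15 to 0.31 kg, green vials. Origin: centre of its underside; x along its length, z up. Starts standing on the two rails (underside 30 mm above the bench), across the jig, its middle 62 to 75 mm from the pin.
- tray: Blue open tool tray, fixed: 250 (x) x 120 (y) x 18 mm high outside, 5 mm walls and floor (floor top 5 mm above the bench). Origin: centre of the underside; x along its length. Either left or right of the jig, the cover lying on the other side.
- bottle: Bystander: upright green glass bottle, 60 mm across, 220 mm tall, beyond the jig. Origin: centre of its foot. Leave it.
- jar: Bystander: clear jar with black cap, 70 mm across, 90 mm tall, beyond the jig. Origin: centre of its foot. Leave it.
- mug: Bystander: white mug, 84 mm across, 95 mm tall, beyond the jig. Origin: centre of its foot. Leave it.
- spanner: Bystander: steel spanner 200 mm long lying flat beyond the jig. Origin: under its middle, x along it. Leave it.
- screwdriver: Bystander: orange screwdriver 200 mm long lying beyond the jig. Origin: under its middle, x along it. Leave it.
- hammer: Bystander: orange-handled hammer 250 mm long, lying far right. Origin: under its middle, x along it. Leave it.
- tape: Bystander: yellow tape-measure case 65 x 35 x 65 mm, far left. Origin: centre of its underside. Leave it.
Not all that is in view belongs to the job. There is more than one size of the level; the job needs the largest.

How it is judged (in metres and radians):
On the way, in this order (a step that is already met when the one before it is completed fails the run):
1. the level lies in the tray, let go (x of level in the frame of tray between -0.11 and 0.11 m and y of level in the frame of tray between -0.055 and 0.055 m and height (world z) of level below 0.035 m and contact force between the fingers and level below 0.2 N and linear speed of level below 0.03 m/s), for 0.2 s.
2. the cover has dropped onto the pin, squared up (horizontal distance between cover_hole and pin_tip below 0.003 m and z of cover_hole in the frame of rest below 0.009 m and angle between cover's own z axis and vertical below 0.1 rad and angle between the x axis of cover and the x axis of jig, either way round below 0.14 rad), for 0.05 s.
At the end, for the whole second after the job is handed in: Level inside the tray, let go, at rest. Cover on the pin (within 3 mm), square to the jig within 0.14 rad, level within 0.03 rad, underside at most 1.5 mm above the rails, collar down over 4.5 mm, fingers still on the cover with over 2 N; no bystander on it (all of step 1 and horizontal distance between cover_hole and pin_tip below 0.003 m and z of cover_hole in the frame of rest below 0.0015 m and value of joint collar above 0.0045 m and angle between cover's own z axis and vertical below 0.03 rad and angle between the x axis of cover and the x axis of jig, either way round below 0.14 rad and contact force between the fingers and cover above 2 N and linear speed of cover below 0.02 m/s and contact force between each of level, bottle, jar, mug, spanner, screwdriver, hammer, tape and cover below 0.1 N); the arm keeps its last pose, push and grip.
It fails at once if a bystander is moved more than 40 mm (distance of any of bottle, jar, mug, spanner, screwdriver, hammer, tape from where it was at the start of the episode above 0.04 m).
It also fails if it takes over 59 s, if anything falls off the work surface, if the arm or the gripper's body presses on something with over 40 N, if the wrist force passes 120 N, or if a joint passes its speed limit or range.

ROBOT

A 6-joint arm with a two-finger parallel gripper is mounted at the origin on the work surface. World frame = base frame: x ahead of the robot, y to its left, z up, the work surface at z = 0. Lengths are in m, angles in degrees, forces in N, time in s.
With the tool pointing down it reaches from about 0.4 to 0.825 m from the base axis. Payload 7 kg.
Tool frame: the origin (TCP) lies midway between the tips of the shut fingers; the grasp point (between the pads) lies r.pinch_z behind it (r.pinch_z is the distance from the TCP to the grasp point, in m); z points along the fingers, y is the line along which they close (so a half turn about z gives the same grasp; the last joint's range is limited). The gripper opens to 88 mm and grips with 3 to 60 N. Pads are 19 mm wide; open, the fingers measure 130 mm over their backs; the gripper's body (78 mm by 193 mm) begins 47 mm behind the grasp point.
Start: joints at [-54.368, 20.546, 0.682, 0, -70.136, -16.507], TCP at [0.221, -0.638, 0.206] pointing down, gripper open.
Joint ranges: [-176.03, 176.03], [-82.01, 121.73], [-58.28, 71.71], [-173.87, 95.51], [-174.79, -0.11], [-173.66, 173.66]. Speed limits (degrees/s): [136.94, 136.94, 172.46, 180, 180, 180].

INTERFACE

Orientations are given as [roll, pitch, yaw] about the fixed x, y, z axes, in that order (R = Rz(yaw) Ry(pitch) Rx(roll)).
In Python, from plant import r, optics, job gives the robot as it stands.
- The arm moves only by the shell command python3 -m crank 'ROWS' [FORCE]. ROWS is JSON, a list of rows, each an object with "xyz": the shift along the tool's x, y, z in units of 30 mm (1.0 is 30 mm), a list of three; "delta_rot": the turn, a rotation vector about the tool's x, y, z in degrees, a list of three; "claw": the closure, from 0 (fully open) to 1 (shut). A call has 1 to 20 rows; each row is the pose to reach, as a shift and turn from the pose commanded when the call began, along the tool's axes at that moment; what a row does not reach only later rows make up. A row lasts 1/8 s, in which the tool goes at most 62.5 mm and 10.7 degrees, less where a joint would pass 70% of its speed; a pose out of reach is approached as far as the arm can. A call with a gripper value outside its range is refused whole. The fingers move at their own pace and stop on an object; FORCE is the grip in N (left out, the last holds). Time passes only in rows, so rows that repeat a pose let the fingers close. It gives the time, the measured TCP pose, the force, the opening and the grip force at its end, in the units of the state.
- r.get_state(): the state, without advancing time (a new reading comes with each control period).
- optics.capture(name): name is "scene" or "top" or "wrist"; returns a dict with "img" (384x512x3 uint8, blue, green, red), "fovy" (degrees; the focal length in pixels is half the picture's height over the tangent of half this angle, whatever the lens; pixels are square), "cx", "cy" (the principal point, pixels), "eye" and "rotation" of the camera in the world; the wrist camera has in their place "hand_eye" (4x4, takes a point from camera to tool coordinates, whose origin is the TCP and whose axes are the flange's). Camera axes: x right, y up, looking along -z (the intrinsics and any distortion apply to the point x, -y, -z); pixel columns grow to the right and rows downward; lengths in m; the calibration is good to about 2 mm. A picture is of the moment at which its call begins: read the wrist's pose just before it. There is no depth.
- job.close_job(): hands the job in; it is judged then, once.
The state is a dict: "time_s": time; "joints": joint angles; "qd": joint speeds; "joint_torque": joint torques, N m; "tcp_pos": TCP position; "eef_rot": TCP orientation; "contact_force": force on the tool from outside, world axes, zero at the start; "moment": the same for the moment, N m; "gripper_width": finger opening in m; "gripper_force": force on a finger pad.
Only numpy, scipy, OpenCV 4.12 (cv2) and the standard library are available. Lean on these libraries where they do the work, as an engineer would, in place of code of your own. Each camera call takes 0.05 s, during which the arm holds its last target. There are 200 camera calls.

## Working session

There is one attempt and no reset: what is moved stays moved. The work goes in short steps, Python scripts to look and compute and a shell command to move; the robot and the scene stay as the last step left them, time stands still between calls to the robot, and variables do not carry over. Pictures are saved under pics/ and viewed, at most 10 in all, crops included, and the job is handed in when it is done.

```bash
mkdir -p pics; ls; python3 - <<'E'
from plant import r, optics, job
import cv2,numpy as np
print(r.get_state(), r.pinch_z)
for n in ["scene","top"]:
    c=optics.capture(n); cv2.imwrite(f"pics/{n}0.png",c["img"]); print({k:v for k,v in c.items() if k!="img"})
    np.save(f"pics/{n}0.npy",c["img"])
a=cv2.imread("pics/scene0.png");b=cv2.imread("pics/top0.png")
cv2.imwrite("pics/both0.png",b)
E
```

```text
pics
{'time_s': 0.0, 'joints': array([-5.43682944e+01,  2.05896007e+01,  6.34207072e-01, -1.84202820e-02,
       -7.01354839e+01, -1.65055122e+01]), 'qd': array([ 0.0204496 , -0.03904609,  0.09008626,  0.04293779, -0.02950367,
       -0.05891104]), 'joint_torque': array([-3.76070716e-05, -5.82720244e+01,  2.93048662e+01,  6.99722528e+00,
        6.72475944e-03, -1.51710210e-04]), 'tcp_pos': array([ 0.22094342, -0.63727214,  0.20475205]), 'eef_rot': array([ 1.79907947e+02, -9.21844588e-03, -1.60880072e+02]), 'contact_force': array([-0.03330092, -0.36031876,  0.00781989]), 'moment': array([6.92042426e-05, 3.30988527e-03, 1.94646896e-02]), 'gripper_force': 0.0, 'gripper_width': 0.08765780971312677} 0.0188
{'fovy': 42.3904332001977, 'cx': 255.61454940178473, 'cy': 194.33227299017656, 'eye': array([ 1.57376097, -0.2940528 ,  1.00303841]), 'rotation': array([47.53678202, -0.99428947, 75.39081892])}
{'fovy': 46.09029289278728, 'cx': 256.80338440011997, 'cy': 189.83633035867643, 'eye': array([ 0.46046456, -0.05260433,  1.60468787]), 'rotation': array([  3.58534728,   1.16381444, -91.45683209])}
```

View pics/top0.png

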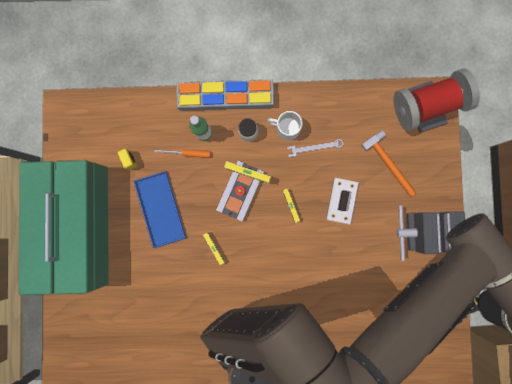

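View pics/scene0.png

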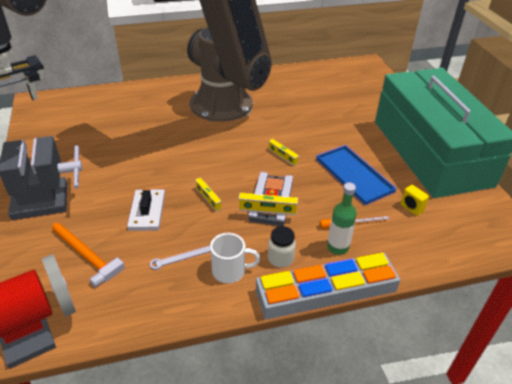

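The top view shows the tray at about (160,209), the jig at (240,191) with its red collar visible, the large level across it at (248,172), and the cover at (343,201). Two smaller decoy levels lie at (214,248) and (291,205). The scene view agrees.

```bash
cat > h.py <<'E'
import cv2,numpy as np
from scipy.spatial.transform import Rotation as R
from plant import r, optics, job
def rot(e): return R.from_euler('xyz',e,degrees=True).as_matrix()
def cam(name):
    s=r.get_state(); c=optics.capture(name)
    if name=="wrist":
        T=np.eye(4); T[:3,:3]=rot(s['eef_rot']); T[:3,3]=s['tcp_pos']
        M=T@np.array(c['hand_eye']); c['Rm'],c['t']=M[:3,:3],M[:3,3]
    else: c['Rm'],c['t']=rot(c['rotation']),np.array(c['eye'])
    c['f']=c['img'].shape[0]/2/np.tan(np.radians(c['fovy']/2))
    return c
def cast(c,uv,z):
    uv=np.atleast_2d(np.array(uv,float))
    d=np.c_[(uv[:,0]-c['cx'])/c['f'],-(uv[:,1]-c['cy'])/c['f'],-np.ones(len(uv))]@c['Rm'].T
    return c['t']+d*((z-c['t'][2])/d[:,2])[:,None]
def hsv(c,lo,hi):
    return cv2.inRange(cv2.cvtColor(c['img'],cv2.COLOR_BGR2HSV),np.array(lo),np.array(hi))
def blobs(c,m,z,amin=30,box=None):
    "per contour: pixel centre, world centre, sizes (mm), yaw of long side, from rectified contour on plane z"
    if box: k=np.zeros_like(m); k[box[1]:box[3],box[0]:box[2]]=1; m=m*k
    out=[]
    for k in cv2.findContours(m,cv2.RETR_EXTERNAL,cv2.CHAIN_APPROX_NONE)[0]:
        if cv2.contourArea(k)<amin: continue
        p=cast(c,k[:,0],z)[:,:2]
        (x,y),(w,h),a=cv2.minAreaRect((p*1000).astype(np.float32))
        if w<h: w,h,a=h,w,a+90
        out.append((np.round(k[:,0].mean(0)),np.round([x,y],1),np.round([w,h]),round((a+90)%180-90,1)))
    return out
E
python3 - <<'E'
from h import *
c=cam("top")
print("blue",blobs(c,hsv(c,[105,120,50],[125,255,255]),.015,300,(120,150,200,260)))
print("yel",blobs(c,hsv(c,[24,120,120],[36,255,255]),.078,60,(200,140,310,270)))
print("cover",blobs(c,hsv(c,[0,0,150],[179,60,255]),.016,200,(310,160,370,240)))
print("jig grey",blobs(c,hsv(c,[0,0,110],[179,60,255]),.03,60,(210,155,275,230)))
print("red",blobs(c,hsv(c,[0,170,100],[6,255,255]),.036,5,(215,155,270,230)))
E
```

```text
blue [(array([160., 209.]), array([501.8, 323.8]), array([246., 119.]), 15.7)]
yel [(array([214., 249.]), array([363.9, 127. ]), array([115.,  16.]), 28.4), (array([291., 205.]), array([ 503.2, -138. ]), array([114.,  17.]), 18.3), (array([247., 172.]), array([619.9,   8. ]), array([158.,  23.]), 69.4)]
cover [(array([342., 200.]), array([ 515.1, -321.1]), array([152.,  86.]), -13.3)]
jig grey [(array([248., 199.]), array([527.4,  10. ]), array([156.,  28.]), -24.8), (array([227., 192.]), array([556.4,  78.6]), array([151.,  29.]), -25.1)]
red [(array([240., 190.]), array([558.9,  37.1]), array([24., 24.]), -1.3)]
```

Sizes and distances match the spec: the level is 158x23 mm and 68 mm from the pin, the tray 246x119 mm, and the cover 152x86 mm. Next I'll go above the level.

```bash
cat >> h.py <<'E'
def plan(xyz,yaw):
    "shift (30 mm units) and turn to tool-down pose; prints for typing"
    s=r.get_state(); R0=rot(s['eef_rot'])
    sh=R0.T@(np.array(xyz)-s['tcp_pos'])/.03
    dr=R.from_matrix(R0.T@rot([180,0,yaw])).as_rotvec(degrees=True)
    print("shift",sh.round(2),"turn",dr.round(2),"rows",(np.linalg.norm(sh)*30/62.5).round(1),(np.linalg.norm(dr)/10.7).round(1))
E
python3 - <<'E'
from h import *
plan([.62,.008,.26],-110.6)
c=optics.capture("wrist"); print(np.array(c['hand_eye']).round(3),c['fovy'],[k for k in c])
E
```

```text
shift [-19.61  15.97  -1.82] turn [ 7.000e-02  2.000e-02 -5.028e+01] rows 12.2 4.7
[[ 0.001  0.968  0.253  0.069]
 [ 1.    -0.001  0.001 -0.001]
 [ 0.001  0.253 -0.968 -0.18 ]
 [ 0.     0.     0.     1.   ]] 65.53946444933459 ['img', 'fovy', 'cx', 'cy', 'hand_eye']
```

```bash
python3 -m crank '[{"xyz":[-3,2.5,-1.8],"delta_rot":[0,0,-10],"claw":0},{"xyz":[-19.6,16,-1.8],"delta_rot":[0,0,-50.3],"claw":0},{"xyz":[-19.6,16,-1.8],"delta_rot":[0,0,-50.3],"claw":0},{"xyz":[-19.6,16,-1.8],"delta_rot":[0,0,-50.3],"claw":0},{"xyz":[-19.6,16,-1.8],"delta_rot":[0,0,-50.3],"claw":0},{"xyz":[-19.6,16,-1.8],"delta_rot":[0,0,-50.3],"claw":0},{"xyz":[-19.6,16,-1.8],"delta_rot":[0,0,-50.3],"claw":0},{"xyz":[-19.6,16,-1.8],"delta_rot":[0,0,-50.3],"claw":0},{"xyz":[-19.6,16,-1.8],"delta_rot":[0,0,-50.3],"claw":0},{"xyz":[-19.6,16,-1.8],"delta_rot":[0,0,-50.3],"claw":0},{"xyz":[-19.6,16,-1.8],"delta_rot":[0,0,-50.3],"claw":0},{"xyz":[-19.6,16,-1.8],"delta_rot":[0,0,-50.3],"claw":0},{"xyz":[-19.6,16,-1.8],"delta_rot":[0,0,-50.3],"claw":0},{"xyz":[-19.6,16,-1.8],"delta_rot":[0,0,-50.3],"claw":0},{"xyz":[-19.6,16,-1.8],"delta_rot":[0,0,-50.3],"claw":0},{"xyz":[-19.6,16,-1.8],"delta_rot":[0,0,-50.3],"claw":0}]' 20
python3 - <<'E'
from h import *
s=r.get_state(); print(s['tcp_pos'],s['eef_rot'],s['contact_force'],s['time_s'])
c=cam("wrist"); cv2.imwrite("pics/w1.png",c['img'])
print("yel",blobs(c,hsv(c,[24,120,120],[36,255,255]),.078,200))
t=cam("top"); print("bottle foot? cap etc", cast(t,[(203,136)],0).round(3))
E
```

```text
time_s: 2.2
tcp_pos: [0.6189, 0.0073, 0.2601]
eef_rot: [-180.0, 0.0, -110.6]
contact_force: [0.5, 0.1, 0.0]
gripper_width: 0.0874
gripper_force: 0.0
[0.61894382 0.007265   0.26006886] [-1.79977719e+02  1.48047637e-02 -1.10649875e+02] [0.53504426 0.11724929 0.01175404] 2.2
yel [(array([ 60., 196.]), array([861.2, -51.3]), array([57., 38.]), -89.9), (array([463., 184.]), array([382.8, 110.8]), array([107.,  14.]), 28.5), (array([458., 172.]), array([386.1,  93.2]), array([86., 14.]), 28.2), (array([256., 168.]), array([617.8,   4.9]), array([158.,  20.]), 69.5), (array([298.,  25.]), array([ 518.1, -131.6]), array([90., 14.]), 19.5)]
bottle foot? cap etc [[0.761 0.166 0.   ]]
```

View pics/w1.png

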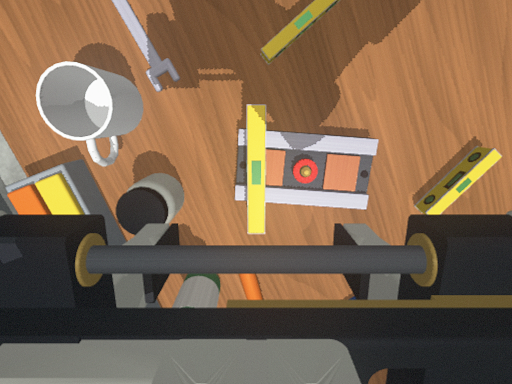

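The wrist view shows the level at (256,168), with the collar and pin clear at (306,171). The wrist and top views agree to 3 mm. I'll close the fingers partly before descending so they clear the pin.

```bash
python3 - <<'E'
from h import *
plan([.618,.0055,.046],-110.5)
E
```

```text
shift [0.08 0.01 7.14] turn [-0.02  0.02 -0.14] rows 3.4 0.0
```

```bash
python3 -m crank '[{"xyz":[0.1,0,2],"delta_rot":[0,0,0],"claw":0.42},{"xyz":[0.1,0,3],"delta_rot":[0,0,0],"claw":0.42},{"xyz":[0.1,0,4.5],"delta_rot":[0,0,0],"claw":0.42},{"xyz":[0.1,0,6],"delta_rot":[0,0,0],"claw":0.42},{"xyz":[0.1,0,7.13],"delta_rot":[0,0,0],"claw":0.42},{"xyz":[0.1,0,7.13],"delta_rot":[0,0,0],"claw":0.42},{"xyz":[0.1,0,7.13],"delta_rot":[0,0,0],"claw":1},{"xyz":[0.1,0,7.13],"delta_rot":[0,0,0],"claw":1},{"xyz":[0.1,0,7.13],"delta_rot":[0,0,0],"claw":1},{"xyz":[0.1,0,7.13],"delta_rot":[0,0,0],"claw":1},{"xyz":[0.1,0,7.13],"delta_rot":[0,0,0],"claw":1}]' 30
```

```text
time_s: 3.68
tcp_pos: [0.6189, 0.0058, 0.0468]
eef_rot: [-179.9, 0.0, -110.6]
contact_force: [-0.5, -0.2, 6.7]
gripper_width: 0.0216
gripper_force: 30.0
```

```bash
python3 -m crank '[{"xyz":[0,0,-1],"delta_rot":[0,0,0],"claw":1},{"xyz":[0,0,-3],"delta_rot":[0,0,0],"claw":1},{"xyz":[0,0,-4.5],"delta_rot":[0,0,0],"claw":1},{"xyz":[0,0,-4.5],"delta_rot":[0,0,0],"claw":1}]'; python3 - <<'E'
from h import *
plan([.502,.324,.14],-164.4)
E
```

```text
time_s: 4.18
tcp_pos: [0.6206, 0.006, 0.1852]
eef_rot: [-179.6, 0.2, -110.5]
contact_force: [-1.3, 1.0, -1.7]
gripper_width: 0.0218
gripper_force: 30.0
shift [-8.53  7.43  1.49] turn [-0.22  0.39 53.85] rows 5.5 5.0
```

```bash
python3 -m crank '[{"xyz":[-1.5,1.3,0],"delta_rot":[0,0,8],"claw":1},{"xyz":[-3,2.6,0],"delta_rot":[0,0,17],"claw":1},{"xyz":[-4.4,3.8,0.5],"delta_rot":[0,0,26],"claw":1},{"xyz":[-5.8,5,1],"delta_rot":[0,0,35],"claw":1},{"xyz":[-7.2,6.2,1.3],"delta_rot":[0,0,44],"claw":1},{"xyz":[-8.1,7,1.5],"delta_rot":[0,0,50],"claw":1},{"xyz":[-8.55,7.43,1.5],"delta_rot":[0,0,53.8],"claw":1},{"xyz":[-8.55,7.43,1.5],"delta_rot":[0,0,53.8],"claw":1},{"xyz":[-8.55,7.43,1.5],"delta_rot":[0,0,53.8],"claw":1}]'; python3 - <<'E'
from h import *
c=cam("wrist"); cv2.imwrite("pics/w2.png",c['img'])
print("blue",blobs(c,hsv(c,[105,120,50],[125,255,255]),.015,300))
print("yel",blobs(c,hsv(c,[24,120,120],[36,255,255]),.17,300))
plan([.502,.324,.0245],-164.4)
E
```

```text
time_s: 5.3
tcp_pos: [0.4994, 0.3234, 0.1349]
eef_rot: [-180.0, -0.1, -164.3]
contact_force: [0.1, 0.0, -1.2]
gripper_width: 0.0214
gripper_force: 30.0
blue [(array([239., 136.]), array([460.1, 311.2]), array([167., 120.]), 15.7)]
yel [(array([256., 286.]), array([519.9, 328.3]), array([20., 15.]), -74.2), (array([256., 174.]), array([459.8, 311.3]), array([76., 20.]), 15.6), (array([110.,  27.]), array([413.9, 232.8]), array([20., 11.]), 5.4), (array([92., 20.]), array([413.6, 224.7]), array([18.,  8.]), 28.2)]
shift [-0.08  0.01  3.69] turn [-0.03 -0.05  0.04] rows 1.8 0.0
```

View pics/w2.png

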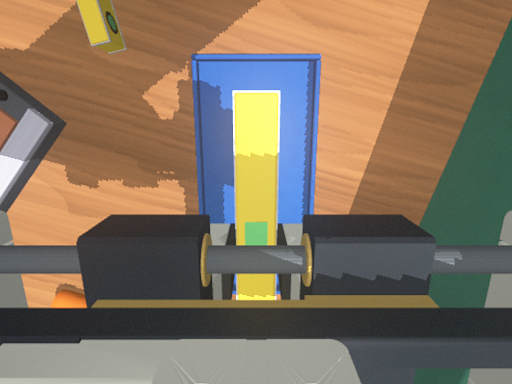

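The level is held square at (256,190) over the tray. I'll lower it and release.

```bash
python3 -m crank '[{"xyz":[-0.08,0,1.5],"delta_rot":[0,0,0],"claw":1},{"xyz":[-0.08,0,3],"delta_rot":[0,0,0],"claw":1},{"xyz":[-0.08,0,3.5],"delta_rot":[0,0,0],"claw":1},{"xyz":[-0.08,0,3.73],"delta_rot":[0,0,0],"claw":1},{"xyz":[-0.08,0,3.73],"delta_rot":[0,0,0],"claw":1},{"xyz":[-0.08,0,3.73],"delta_rot":[0,0,0],"claw":0.4},{"xyz":[-0.08,0,3.73],"delta_rot":[0,0,0],"claw":0.4},{"xyz":[-0.08,0,3.73],"delta_rot":[0,0,0],"claw":0.4},{"xyz":[-0.08,0,2.8],"delta_rot":[0,0,0],"claw":0.4},{"xyz":[-0.08,0,1],"delta_rot":[0,0,0],"claw":0.4},{"xyz":[-0.08,0,-1],"delta_rot":[0,0,0],"claw":0},{"xyz":[-0.08,0,-2.5],"delta_rot":[0,0,0],"claw":0},{"xyz":[-0.08,0,-2.5],"delta_rot":[0,0,0],"claw":0}]'; python3 - <<'E'
from h import *
c=cam("wrist")
print("yel",blobs(c,hsv(c,[24,120,120],[36,255,255]),.053,300))
c=cam("top"); y=hsv(c,[24,120,120],[36,255,255])
print("yel",blobs(c,y,.053,40,(120,150,200,260)))
# on to cover, with 2nd look there
plan([.515,-.321,.25],-193.3)
E
```

```text
time_s: 6.98
tcp_pos: [0.5038, 0.3263, 0.2157]
eef_rot: [179.8, 0.4, -164.3]
contact_force: [-0.0, 0.6, -1.0]
gripper_width: 0.0775
gripper_force: 0.0
yel [(array([291., 290.]), array([636.8, 410.6]), array([33., 31.]), -68.6), (array([255., 170.]), array([502.3, 324.8]), array([157.,  20.]), 15.4), (array([124.,  24.]), array([388.8, 153.4]), array([51., 15.]), 28.4)]
yel [(array([160., 222.]), array([458.4, 311.7]), array([60., 22.]), 16.1), (array([126., 159.]), array([677.5, 430.6]), array([70., 35.]), 23.0)]
shift [  5.38 -20.85  -1.32] turn [ 0.07  0.03 28.92] rows 10.4 2.7
```

The level is standing in the tray at (502,325), released. Next is the cover.

```bash
python3 -m crank '[{"xyz":[5.4,-20.85,-1.3],"delta_rot":[0,0,28.9],"claw":0},{"xyz":[5.4,-20.85,-1.3],"delta_rot":[0,0,28.9],"claw":0},{"xyz":[5.4,-20.85,-1.3],"delta_rot":[0,0,28.9],"claw":0},{"xyz":[5.4,-20.85,-1.3],"delta_rot":[0,0,28.9],"claw":0},{"xyz":[5.4,-20.85,-1.3],"delta_rot":[0,0,28.9],"claw":0},{"xyz":[5.4,-20.85,-1.3],"delta_rot":[0,0,28.9],"claw":0},{"xyz":[5.4,-20.85,-1.3],"delta_rot":[0,0,28.9],"claw":0},{"xyz":[5.4,-20.85,-1.3],"delta_rot":[0,0,28.9],"claw":0},{"xyz":[5.4,-20.85,-1.3],"delta_rot":[0,0,28.9],"claw":0},{"xyz":[5.4,-20.85,-1.3],"delta_rot":[0,0,28.9],"claw":0},{"xyz":[5.4,-20.85,-1.3],"delta_rot":[0,0,28.9],"claw":0},{"xyz":[5.4,-20.85,-1.3],"delta_rot":[0,0,28.9],"claw":0},{"xyz":[5.4,-20.85,-1.3],"delta_rot":[0,0,28.9],"claw":0},{"xyz":[5.4,-20.85,-1.3],"delta_rot":[0,0,28.9],"claw":0}]'; python3 - <<'E'
from h import *
c=cam("wrist"); cv2.imwrite("pics/w3.png",c['img'])
print("cover",blobs(c,hsv(c,[0,0,150],[179,60,255]),.016,1000))
print("grip",blobs(c,hsv(c,[0,0,0],[179,255,45]),.054,300))
E
```

```text
time_s: 8.82
tcp_pos: [0.5146, -0.3202, 0.2495]
eef_rot: [180.0, -0.0, 166.8]
contact_force: [0.2, -0.4, 0.5]
gripper_width: 0.088
gripper_force: 0.0
cover [(array([254., 162.]), array([ 512.2, -323.6]), array([149.,  85.]), -13.1), (array([493., 143.]), array([558.3,   2.8]), array([164.,  23.]), -24.9), (array([49., 95.]), array([ 357.2, -584.7]), array([187.,  85.]), -1.5)]
grip [(array([461., 257.]), array([695.8, -77.1]), array([160., 121.]), 80.1), (array([237., 315.]), array([ 712.5, -348.8]), array([783., 223.]), 69.9), (array([ 30., 181.]), array([ 460.2, -613.9]), array([81., 15.]), -86.3)]
```

View pics/w3.png

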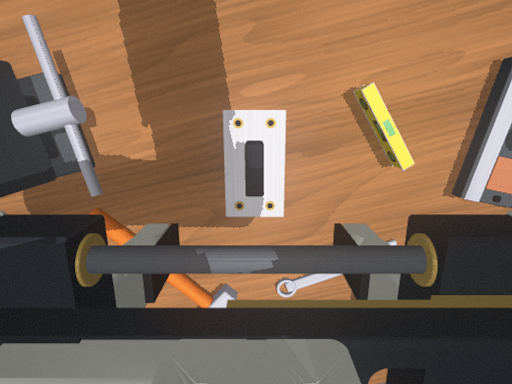

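The wrist view shows the cover at (254,162) with its grip at (254,168), measured at (512,-324) with yaw -13.1°. Before grasping I'll look at the jig from the same tool height, so that the hand-eye bias cancels.

```bash
python3 - <<'E'
from h import *
plan([.5585,.0365,.25],-205)
E
```

```text
shift [ 1.290e+00  1.191e+01 -1.000e-02] turn [ 1.000e-02 -0.000e+00  1.181e+01] rows 5.8 1.1
```

```bash
python3 -m crank '[{"xyz":[1.3,11.9,0],"delta_rot":[0,0,11.8],"claw":0},{"xyz":[1.3,11.9,0],"delta_rot":[0,0,11.8],"claw":0},{"xyz":[1.3,11.9,0],"delta_rot":[0,0,11.8],"claw":0},{"xyz":[1.3,11.9,0],"delta_rot":[0,0,11.8],"claw":0},{"xyz":[1.3,11.9,0],"delta_rot":[0,0,11.8],"claw":0},{"xyz":[1.3,11.9,0],"delta_rot":[0,0,11.8],"claw":0},{"xyz":[1.3,11.9,0],"delta_rot":[0,0,11.8],"claw":0},{"xyz":[1.3,11.9,0],"delta_rot":[0,0,11.8],"claw":0},{"xyz":[1.3,11.9,0],"delta_rot":[0,0,11.8],"claw":0},{"xyz":[1.3,11.9,0],"delta_rot":[0,0,11.8],"claw":0}]'; python3 - <<'E'
from h import *
c=cam("wrist"); s=r.get_state(); cv2.imwrite("pics/w4.png",c['img'])
g=cast(c,[(c['cx'],c['cy'])],.03)
rails=blobs(c,hsv(c,[0,0,140],[179,50,255]),.03,600); print("rails",rails)
print("red",blobs(c,hsv(c,[0,170,80],[6,255,255]),.036,100)+blobs(c,hsv(c,[174,170,80],[179,255,255]),.036,100))
for n,k in(("brass tip",cast(c,[(256,171)],.045)),): print(n,k.round(4))
print(s['tcp_pos'],s['eef_rot'])
x=c['img'][100:250,180:340]; cv2.imwrite("pics/w4c.png",cv2.resize(x,None,fx=4,fy=4,interpolation=cv2.INTER_CUBIC))
E
```

```text
time_s: 10.12
tcp_pos: [0.5585, 0.0343, 0.2499]
eef_rot: [180.0, 0.0, 154.9]
contact_force: [-0.4, 0.5, 0.0]
gripper_width: 0.0877
gripper_force: 0.0
rails [(array([ 22., 202.]), array([ 459.7, -284.2]), array([63., 41.]), 64.9), (array([286., 162.]), array([573.5,  69.9]), array([189.,  22.]), -24.9), (array([228., 162.]), array([540.5,  -0.6]), array([189.,  23.]), -24.9)]
red [(array([257., 167.]), array([556.4,  34.3]), array([32., 31.]), -25.1)]
brass tip [[0.5594 0.0322 0.045 ]]
[0.55852915 0.03426921 0.24989053] [1.79993376e+02 7.47267195e-03 1.54849937e+02]
```

View pics/w4c.png

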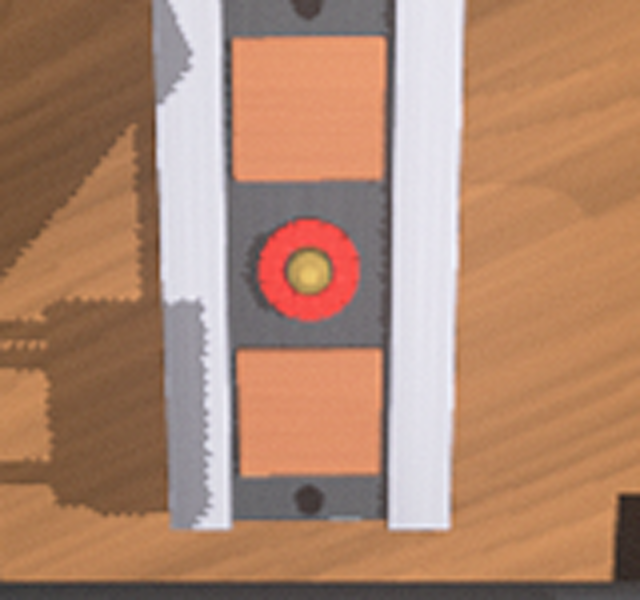

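The crop shows the pin tip at about (257.7,167) in full-image pixels, centred in the collar. The rails' midpoint and the collar both give the pin at (556.7, 34.4) with yaw -24.9°. Now I'll go back and grasp the cover.

```bash
python3 - <<'E'
from h import *
plan([.514,-.3226,.12],166.9)
E
```

```text
shift [ -3.71 -11.4    4.33] turn [ 1.000e-02  1.000e-02 -1.205e+01] rows 6.1 1.1
```

```bash
python3 -m crank '[{"xyz":[-3.71,-11.4,0],"delta_rot":[0,0,-12],"claw":0.3},{"xyz":[-3.71,-11.4,0],"delta_rot":[0,0,-12],"claw":0.3},{"xyz":[-3.71,-11.4,0],"delta_rot":[0,0,-12],"claw":0.3},{"xyz":[-3.71,-11.4,0],"delta_rot":[0,0,-12],"claw":0.3},{"xyz":[-3.71,-11.4,0],"delta_rot":[0,0,-12],"claw":0.3},{"xyz":[-3.71,-11.4,0],"delta_rot":[0,0,-12],"claw":0.3},{"xyz":[-3.71,-11.4,2],"delta_rot":[0,0,-12],"claw":0.3},{"xyz":[-3.71,-11.4,4.33],"delta_rot":[0,0,-12],"claw":0.3},{"xyz":[-3.71,-11.4,4.33],"delta_rot":[0,0,-12],"claw":0.3},{"xyz":[-3.71,-11.4,4.33],"delta_rot":[0,0,-12],"claw":0.3},{"xyz":[-3.71,-11.4,4.33],"delta_rot":[0,0,-12],"claw":0.3}]'; python3 - <<'E'
from h import *
c=cam("wrist"); s=r.get_state()
for b in blobs(c,hsv(c,[0,0,150],[179,60,255]),.016,1000):
    p=np.r_[b[1]/1000,.016]; print(b,"tool mm",(rot(s['eef_rot']).T@(p-s['tcp_pos'])*1000).round(1))
plan([.514,-.3226,.0205],166.9)
E
```

```text
time_s: 11.55
tcp_pos: [0.5163, -0.3224, 0.1228]
eef_rot: [-180.0, 0.2, 167.0]
contact_force: [0.5, -0.0, -0.1]
gripper_width: 0.0614
gripper_force: 0.0
(array([255., 179.]), array([ 507.3, -322.3]), array([139.,  85.]), -13.0) tool mm [  9.1  -2.  106.6]
shift [ 0.08 -0.03  3.41] turn [-0.03  0.25  0.06] rows 1.6 0.0
```

```bash
python3 -m crank '[{"xyz":[0,0,1.5],"delta_rot":[0,0,0],"claw":0.3},{"xyz":[0,0,2.7],"delta_rot":[0,0,0],"claw":0.3},{"xyz":[0,0,3.38],"delta_rot":[0,0,0],"claw":0.3},{"xyz":[0,0,3.38],"delta_rot":[0,0,0],"claw":0.3},{"xyz":[0,0,3.38],"delta_rot":[0,0,0],"claw":0.3},{"xyz":[0,0,3.38],"delta_rot":[0,0,0],"claw":1},{"xyz":[0,0,3.38],"delta_rot":[0,0,0],"claw":1},{"xyz":[0,0,3.38],"delta_rot":[0,0,0],"claw":1},{"xyz":[0,0,3.38],"delta_rot":[0,0,0],"claw":1},{"xyz":[0,0,3.38],"delta_rot":[0,0,0],"claw":1},{"xyz":[0,0,3.38],"delta_rot":[0,0,0],"claw":1},{"xyz":[0,0,3.38],"delta_rot":[0,0,0],"claw":1},{"xyz":[0,0,3.38],"delta_rot":[0,0,0],"claw":1}]' 50; python3 - <<'E'
from h import *
c=cam("wrist"); s=r.get_state(); cv2.imwrite("pics/w5.png",c['img'])
print(s['tcp_pos'],s['eef_rot'])
for b in blobs(c,hsv(c,[0,0,120],[179,60,255]),.016,1000):
    p=np.r_[b[1]/1000,.016]; print(b,"tool mm",(rot(s['eef_rot']).T@(p-s['tcp_pos'])*1000).round(1))
E
```

```text
time_s: 13.22
tcp_pos: [0.5145, -0.3219, 0.0186]
eef_rot: [-180.0, 0.0, 166.9]
contact_force: [-0.5, -1.0, 2.0]
gripper_width: 0.0235
gripper_force: 50.0
[ 0.51449408 -0.32188717  0.01857374] [-1.79994447e+02  5.09201716e-03  1.66926408e+02]
(array([176., 362.]), array([ 605.9, -403.6]), array([273.,  39.]), 77.1) tool mm [-107.5  -58.9    2.6]
(array([256., 170.]), array([ 483.2, -315.9]), array([90., 85.]), -13.0) tool mm [31.8 -1.2  2.6]
```

View pics/w5.png

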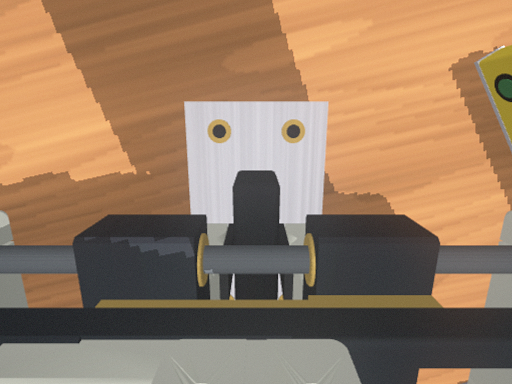

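The cover is held, and its far edge and sides (185-327 px) put the hole at an apparent (1.8, -1.2) mm in tool axes. The pin at the jig pose was (1.67, -0.67), so the target TCP is (558.9, 34.7).

```bash
python3 -m crank '[{"xyz":[0,0,-1.5],"delta_rot":[0,0,0],"claw":1},{"xyz":[0,0,-3],"delta_rot":[0,0,0],"claw":1},{"xyz":[0,0,-4.5],"delta_rot":[0,0,0],"claw":1},{"xyz":[0,0,-4.5],"delta_rot":[0,0,0],"claw":1}]'; python3 - <<'E'
from h import *
plan([.5589,.0347,.15],154.95)
E
```

```text
time_s: 13.78
tcp_pos: [0.5164, -0.3223, 0.1568]
eef_rot: [-180.0, 0.4, 166.9]
contact_force: [0.2, -0.1, -3.5]
gripper_width: 0.0235
gripper_force: 50.0
shift [ 1.31 11.91  0.22] turn [ 0.02  0.36 11.99] rows 5.8 1.1
```

```bash
python3 -m crank '[{"xyz":[0.2,1.6,0.2],"delta_rot":[0,0,2],"claw":1},{"xyz":[0.4,3.3,0.2],"delta_rot":[0,0,4],"claw":1},{"xyz":[0.6,5,0.2],"delta_rot":[0,0,6],"claw":1},{"xyz":[0.8,6.8,0.2],"delta_rot":[0,0,7],"claw":1},{"xyz":[1,8.6,0.2],"delta_rot":[0,0,9],"claw":1},{"xyz":[1.2,10.4,0.2],"delta_rot":[0,0,11],"claw":1},{"xyz":[1.3,11.5,0.2],"delta_rot":[0,0,12],"claw":1},{"xyz":[1.31,11.9,0.2],"delta_rot":[0,0,12],"claw":1},{"xyz":[1.31,11.9,0.2],"delta_rot":[0,0,12],"claw":1},{"xyz":[1.31,11.9,0.2],"delta_rot":[0,0,12],"claw":1},{"xyz":[1.31,11.9,0.2],"delta_rot":[0,0,12],"claw":1}]'; python3 - <<'E'
from h import *
plan([.5589,.0347,.072],154.95)
E
```

```text
time_s: 15.15
tcp_pos: [0.5567, 0.0338, 0.1472]
eef_rot: [-180.0, -0.0, 154.9]
contact_force: [-0.7, 0.6, -3.5]
gripper_width: 0.0236
gripper_force: 50.0
shift [-0.06  0.06  2.51] turn [-0.02 -0.03 -0.1 ] rows 1.2 0.0
```

```bash
python3 -m crank '[{"xyz":[-0.06,0.06,1],"delta_rot":[0,0,0],"claw":1},{"xyz":[-0.06,0.06,2],"delta_rot":[0,0,0],"claw":1},{"xyz":[-0.06,0.06,2.5],"delta_rot":[0,0,0],"claw":1},{"xyz":[-0.06,0.06,2.5],"delta_rot":[0,0,0],"claw":1},{"xyz":[-0.06,0.06,2.5],"delta_rot":[0,0,0],"claw":1},{"xyz":[-0.06,0.06,2.5],"delta_rot":[0,0,0],"claw":1},{"xyz":[-0.06,0.06,2.5],"delta_rot":[0,0,0],"claw":1}]'; python3 - <<'E'
from h import *
for i in range(2):
    plan([.5589,.0347,.0526],154.95); cam("wrist"); s=r.get_state(); print(s['tcp_pos'].round(4),s['contact_force'].round(1))
E
```

```text
time_s: 16.02
tcp_pos: [0.5598, 0.0359, 0.0732]
eef_rot: [179.9, 0.1, 154.9]
contact_force: [-0.0, -0.4, -3.5]
gripper_width: 0.0237
gripper_force: 50.0
shift [ 0.01 -0.05  0.69] turn [ 0.06  0.05 -0.02] rows 0.3 0.0
[0.5596 0.0359 0.0731] [-0.4 -0.3 -3.4]
shift [ 0.01 -0.05  0.68] turn [ 0.04  0.04 -0.02] rows 0.3 0.0
[0.5596 0.0358 0.0729] [ 0.1 -0.1 -4.5]
```

```bash
python3 -m crank '[{"xyz":[0,-0.05,0],"delta_rot":[0,0,0],"claw":1},{"xyz":[0,-0.05,0.2],"delta_rot":[0,0,0],"claw":1},{"xyz":[0,-0.05,0.3],"delta_rot":[0,0,0],"claw":1},{"xyz":[0,-0.05,0.4],"delta_rot":[0,0,0],"claw":1},{"xyz":[0,-0.05,0.5],"delta_rot":[0,0,0],"claw":1},{"xyz":[0,-0.05,0.55],"delta_rot":[0,0,0],"claw":1},{"xyz":[0,-0.05,0.55],"delta_rot":[0,0,0],"claw":1}]'; python3 - <<'E'
from h import *
plan([.5589,.0347,.0486],154.95)
E
```

```text
time_s: 17.0
tcp_pos: [0.5588, 0.0344, 0.0559]
eef_rot: [180.0, -0.0, 154.9]
contact_force: [1.0, -0.1, -4.6]
gripper_width: 0.0234
gripper_force: 50.0
shift [-0.    0.01  0.24] turn [ 0.   -0.   -0.02] rows 0.1 0.0
```

No resistance with the underside nearly 8 mm below the tip height, so the cover is on the pin. Now I'll press it down.

```bash
python3 -m crank '[{"xyz":[0,0,0.05],"delta_rot":[0,0,0],"claw":1},{"xyz":[0,0,0.1],"delta_rot":[0,0,0],"claw":1},{"xyz":[0,0,0.15],"delta_rot":[0,0,0],"claw":1},{"xyz":[0,0,0.2],"delta_rot":[0,0,0],"claw":1},{"xyz":[0,0,0.25],"delta_rot":[0,0,0],"claw":1},{"xyz":[0,0,0.3],"delta_rot":[0,0,0],"claw":1},{"xyz":[0,0,0.3],"delta_rot":[0,0,0],"claw":1}]' 60
```

```text
time_s: 17.88
tcp_pos: [0.559, 0.0345, 0.0485]
eef_rot: [180.0, 0.1, 155.0]
contact_force: [-6.0, 2.1, 14.6]
gripper_width: 0.0237
gripper_force: 60.0
```

```bash
python3 -m crank '[{"xyz":[0.015,0,0.03],"delta_rot":[0,0,0],"claw":1},{"xyz":[0.015,0,0.05],"delta_rot":[0,0,0],"claw":1},{"xyz":[0.015,0,0.05],"delta_rot":[0,0,0],"claw":1},{"xyz":[0.015,0,0.05],"delta_rot":[0,0,0],"claw":1}]'; python3 - <<'E'
from h import *
c=cam("scene"); cv2.imwrite("pics/s6.png",cv2.resize(c['img'][120:280,150:460],None,fx=2.5,fy=2.5,interpolation=cv2.INTER_CUBIC))
c=cam("wrist"); cv2.imwrite("pics/w6.png",c['img']); s=r.get_state(); print(s['tcp_pos'],s['eef_rot'],s['contact_force'],s['moment'])
E
```

```text
time_s: 18.38
tcp_pos: [0.559, 0.0344, 0.0485]
eef_rot: [180.0, 0.1, 155.0]
contact_force: [-10.7, 0.5, 26.4]
gripper_width: 0.0233
gripper_force: 60.0
[0.55903947 0.03445562 0.04847423] [1.79950141e+02 1.24947581e-01 1.54988251e+02] [-10.33009089   0.82253803  25.90056587] [ 0.1669255   3.71653535 -0.03976519]
```

View pics/w6.png

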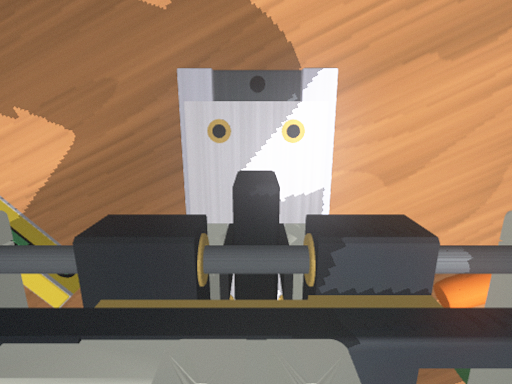

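View pics/s6.png

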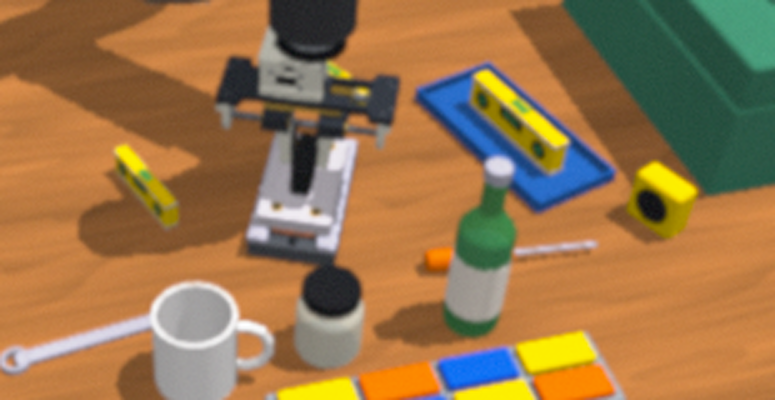

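The wrist view shows the plate square between the rails. In the scene view the level stands in the tray and the bystanders are untouched. The extra 12 N of push moved the cover 0 mm, so it is hard on the rails. I'll hand the job in.

```bash
python3 -c "
from plant import job
print(job.close_job())"
```

```text
the job is handed in; nothing more can be done
None
```

The job is handed in: the level stands released in the tray, and the cover is on the pin, flush on the rails by the measured height and force, and still held pressed down; the hand-in returned no verdict.

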